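# Set a rinsed plaster mould open side down on the roller rack

## Robot

A 6-joint arm with a two-finger parallel gripper is mounted at the origin on a cart in front of the work surface, level with it; the furniture and walls round the work are solid. World frame = base frame: x ahead of the robot, y to its left, z up, the work surface at z = 0. Lengths are in mm, angles in rad, forces in N, time in s.
With the tool pointing down it reaches from about 300 to 775 mm from the base axis. Payload 14.6 kg.
Tool frame: the origin (TCP) lies on the centre line of the jaws, within the pads' length; the fingertips stand 19 mm ahead of it and the grasp point (between the pads) is the TCP (bot.tip_reach is the distance from the TCP to the fingertips, in mm); y points along the fingers, x is the direction in which the jaws open and shut, and the axes are right-handed (so a half turn about y gives the same grasp; the last joint's range is limited). The gripper opens to 85 mm and grips with 20 to 120 N. Pads are 22 mm wide; open, the fingers measure 114 mm over their backs; the gripper's body (76 mm by 85 mm) begins 54 mm behind the grasp point. The pads swing forward as they close: fully open they stand 13 mm farther back than shut.
Start: joints at [1.132, 0.3, 1.521, -0, 1.321, -0.067], TCP at [199.808, 512.412, 250.281] pointing down, gripper open.
Joint ranges: [-3.03, 3.03], [-0.79, 2.21], [0.23, 2.52], [-1.04, 4.18], [0, 3.07], [-2.55, 2.55]. Speed limits (rad/s): [2.22, 2.22, 2.57, 3.14, 3.14, 3.14].

## Interface

Orientations are given as a unit quaternion [w, x, y, z].
In Python, from rig import bot gives the robot as it stands. Calls block until the motion is done:
- bot.move_to(position, orientation): joint-space move of the TCP to a pose.
- bot.servo_line(position, attitude=None, speed=150, until_force=None): straight line of the TCP; attitude=None keeps the orientation; speed is the mean speed in mm/s. With until_force (N) it stops when the force on the tool has changed by that much, and returns True; else False.
- bot.move_joints(angles): joint-space move.
- bot.move_gripper(opening, grip_force=None): finger opening in mm; grip_force is the grip in N (None keeps the last); returns when the fingers have stopped.
- bot.dwell(seconds).
- bot.ik(position, orientation): joint angles nearest the present ones, or None.
- bot.read_state(): the state.
- bot.read_camera(name): name is "scene" or "top" or "wrist"; returns a dict with "image" (400x640x3 uint8, blue, green, red), "depth" (400x640 float32, mm along the optical axis (not along the pixel's ray), 0 where there is no reading), "fovy" (degrees; the focal length in pixels is half the picture's height over the tangent of half this angle, whatever the lens; pixels are square), "cx", "cy" (the principal point, pixels), "k1" (the pictures are not rectified: a ray, as slopes to the right and down, at radius r is drawn at 1 + k1 r^2 times it, then the intrinsics apply), "eye" and "attitude" of the camera in the world; the wrist camera has in their place "mount" (4x4, takes a point from camera to tool coordinates, whose origin is the TCP and whose axes are the tool frame's). Camera axes: x right, y down, z forward; pixel columns grow to the right and rows downward; lengths in mm; the calibration is good to about 2 mm. A picture is of the moment at which its call begins: read the wrist's pose just before it.
A pose or a line that the arm cannot do raises bot.MotionError and nothing moves.
- bot.finish_job(): hands the job in, once; it reports no verdict.
The state is a dict: "clock": time; "joint_positions": joint angles; "qvel": joint speeds; "effort": joint torques, N m; "ee_pos": TCP position; "tool_rot": TCP orientation; "ft_force": force on the tool from outside, world axes, zero at the start; "moment": the same for the moment, N m; "grip_width": finger opening in mm.
Only numpy, scipy, OpenCV 4.12 (cv2) and the standard library are available. Lean on these libraries where they do the work, as an engineer would, in place of code of your own. Each camera call takes 0.05 s, during which the arm holds its last target.

## Task

The plaster mould standing on its end has been rinsed and must drain on the sloping roller rack. First take the white glaze jar that someone parked on the rollers and stand it upright on the table, then set the mould on the rollers at the high end, open side down and lengthwise along the rack, and let it run down against the stop board. Plaster chips, so set it down rather than dropping it, and leave the amber jar and the timer where they stand.

Things in the scene. Friction and masses are not known exactly. Their poses are not given: they have to be found in the camera images.
- rack: Fixed wooden rack with 12 free-turning steel rollers, 104 mm wide, spanning 236 mm; 150 mm wide over its feet. It slopes down 0.14 rad towards its +x, the end by the wooden chest. Origin on the table under mid-length; x level to the low end, y across, z up. The roller tops are 62 mm up at the origin; the side rails lie below them. A mould let go on the rollers rolls down in 1 to 3 s.
- rack_stop (a point): Foot of the stop board's face at the low end, on the mid-line, level with the roller tops; the board stands 25 mm above them. A mould lying against it has its centre 40 mm up the slope from here and 28 mm off the roller plane.
- rack_load (a point): Point on the plane of the roller tops, on the mid-line near the high end, 190 mm up the slope from rack_stop: a mould set down lengthwise with its middle over this point lies wholly on the rollers.
- mould_center (a point): Middle of an off-white plaster mould: a rectangular trough, outside 80 long x 60 wide x 56 mm deep, walls 9 mm, back 12 mm, one large open side, 0.3 kg. It starts at the right, before the wooden chest, on one end, 80 mm tall (this point 40 mm up), open side turned sideways (left and ahead); the chest, 0.19 m tall, lies between it and the rack.
- mould: The mould's axes: origin at the centre of the end it stands on; z along its 80 mm length (up at the start), x out of the open side (level at the start), y across its 60 mm width between two flat side walls. Its closed back bears two small round knobs (3 mm). In the goal pose x points down, square to the rollers, and z lies along the rack, either way round.
- jar_white_center (a point): Middle of a lidded white glaze jar with a black lid, 53 mm across, 62 mm tall, 0.18 kg, upright axis z. It starts standing on the rollers against the stop board, tilted with the slope. There is free table to the left of the rack, beyond its high end.
- jar_amber_center (a point): Middle of a lidded amber glaze jar with a black lid, 53 mm across, 62 mm tall; bystander at the far right, beyond the chest.
- timer_center (a point): Middle of a round white timer with an orange top, 64 mm across, 42 mm tall; bystander beyond the rack's high end.

How it is judged:
By the outcome, as a careful person would: the job done as asked, in the order asked, and still so for the second after the job is handed in, with the robot touching nothing.
It also fails if it takes over 61 s, if anything falls off the work surface, if the arm or the gripper's body presses on something with over 40 N, if the wrist force passes 120 N, or if a joint passes its speed limit or range.

## Working session

There is one attempt and no reset: what is moved stays moved. The work goes in short steps, each a Python script; the robot and the scene stay as the last script left them, time stands still between calls to the robot, and variables do not carry over. Pictures are saved under pics/ and viewed, and the job is handed in when it is done.

```bash
ls; mkdir -p pics; python3 - <<'E'
from rig import bot
import cv2, numpy as np, pickle
for n in ("scene","top","wrist"):
    s=bot.read_state(); c=bot.read_camera(n)
    cv2.imwrite(f"pics/{n}0.png",c["image"]); pickle.dump((s,c),open(f"{n}0.pkl","wb"))
    print(n,{k:v for k,v in c.items() if k not in("image","depth")})
print(s["ee_pos"],s["tool_rot"],s["clock"],bot.tip_reach)
E
```

```text
pics
scene {'fovy': 52.494872684745715, 'cx': 321.8288926950931, 'cy': 198.36507818361233, 'k1': -0.08072286686310266, 'eye': array([  67.09193742, -764.70707666,  815.76182442]), 'attitude': array([-0.41396471,  0.87139654, -0.2379424 ,  0.11262644])}
top {'fovy': 45.4368476277299, 'cx': 318.74500220945976, 'cy': 199.81680747575973, 'k1': -0.13940240587155603, 'eye': array([ 324.81631793,   28.89016781, 1595.97852796]), 'attitude': array([ 0.03986081, -0.70124544,  0.7103831 , -0.04496444])}
wrist {'fovy': 67.87675864189045, 'cx': 320.0517324633216, 'cy': 205.6951771984792, 'k1': -0.012934403821420297, 'mount': array([[ 9.99999627e-01, -2.58833074e-04, -8.24309876e-04,
        -3.07451491e-01],
       [ 7.05736716e-04, -3.05674172e-01,  9.52135916e-01,
        -1.24211383e+02],
       [-4.98414505e-04, -9.52136142e-01, -3.05673876e-01,
         7.87190417e+01],
       [ 0.00000000e+00,  0.00000000e+00,  0.00000000e+00,
         1.00000000e+00]])}
[199.74546017 512.26285973 249.79147106] [-0.58362676  0.58398441  0.39865132 -0.39927327] 0.1 19.0
```

View pics/scene0.png

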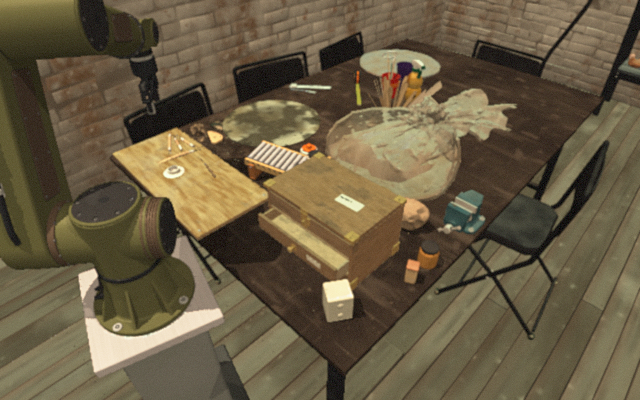

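View pics/top0.png

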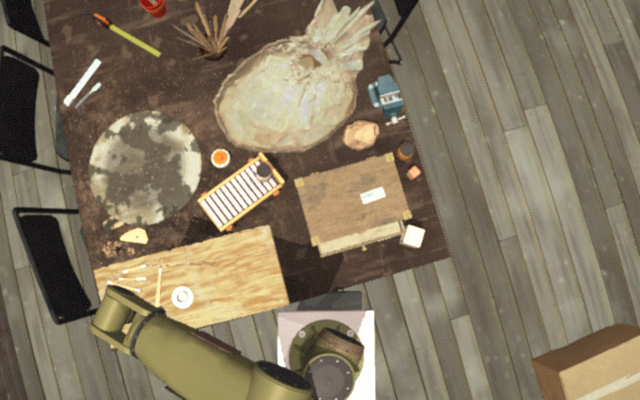

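View pics/wrist0.png

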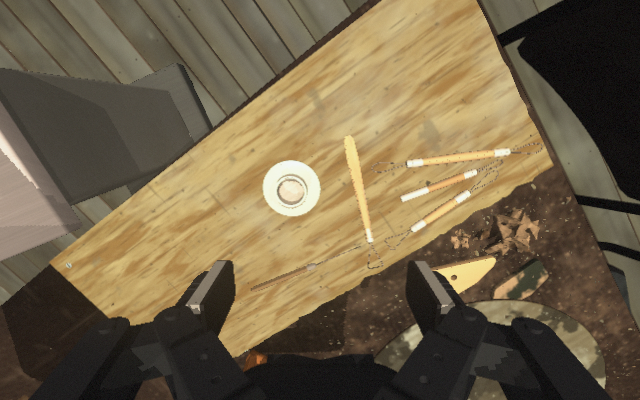

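```bash
cat > h.py <<'E'
import numpy as np, cv2, pickle
from scipy.spatial.transform import Rotation as R
def rot(q): return R.from_quat([q[1],q[2],q[3],q[0]])
def quat(Rm):
    q=R.from_matrix(Rm).as_quat(); return [q[3],q[0],q[1],q[2]]
def campose(c,s=None):
    if "eye" in c: return rot(c["attitude"]).as_matrix(), np.array(c["eye"])
    T=rot(s["tool_rot"]).as_matrix(); M=c["mount"]
    return T@M[:3,:3], T@M[:3,3]+np.array(s["ee_pos"])
def intr(c):
    f=200/np.tan(np.radians(c["fovy"])/2)
    return np.array([[f,0,c["cx"]],[0,f,c["cy"]],[0,0,1.]]), np.array([c["k1"],0,0,0.])
def rays(c,uv):
    K,d=intr(c)
    return cv2.undistortPoints(np.array(uv,float).reshape(-1,1,2),K,d).reshape(-1,2)
def cloud(c,s=None):
    v,u=np.mgrid[:400,:640]
    r=rays(c,np.stack([u.ravel(),v.ravel()],1)); z=c["depth"].ravel()
    P=np.c_[r*z[:,None],z]; A,e=campose(c,s)
    W=P@A.T+e; W[z==0]=np.nan
    return W.reshape(400,640,3)
def onplane(c,uv,z,s=None):
    r=rays(c,uv); A,e=campose(c,s); D=np.c_[r,np.ones(len(r))]@A.T
    t=(z-e[2])/D[:,2]; return e+D*t[:,None]
def proj(c,W,s=None):
    A,e=campose(c,s); K,d=intr(c); rv,_=cv2.Rodrigues(A.T)
    return cv2.projectPoints(np.array(W,float).reshape(-1,1,3),rv,-A.T@e,K,d)[0].reshape(-1,2)
def load(n): return pickle.load(open(n+".pkl","rb"))
def snap(n,name):
    from rig import bot
    s=bot.read_state(); c=bot.read_camera(n); pickle.dump((s,c),open(name+".pkl","wb")); cv2.imwrite(f"pics/{name}.png",c["image"]); return s,c
E
python3 - <<'E'
from h import *
s,c=load("top0"); W=cloud(c)
for n,(u,v) in dict(table=(230,130),board=(230,270),chest=(340,190),mould=(412,237),jar=(263,171),amber=(405,152),timer=(220,158),plate=(150,160),bag=(290,100),drawer=(360,238),rackhi=(212,205),pinkthing=(360,135),base=(330,320),box=(415,172)).items(): print(n,W[v,u].round(0))
im=c["image"][130:270,180:440]; cv2.imwrite("pics/topcrop.png",cv2.resize(im,None,fx=3,fy=3,interpolation=cv2.INTER_CUBIC))
s,c=load("scene0")
im=c["image"][130:330,230:460]; cv2.imwrite("pics/scenecrop.png",cv2.resize(im,None,fx=3,fy=3,interpolation=cv2.INTER_CUBIC))
W=cloud(c); print(W[290,337],W[150,275])
E
```

```text
table [731. 297. 119.]
board [286. 312.  14.]
chest [524. -46. 185.]
mould [ 384. -279.   80.]
jar [597. 191. 116.]
amber [ 663. -269.   69.]
timer [657. 344.  40.]
plate [659. 591.  18.]
bag [800. 101. 199.]
drawer [ 384. -113.   76.]
rackhi [496. 361.  75.]
pinkthing [ 717. -120.   87.]
base [119. -15.  10.]
box [ 599. -303.   52.]
[ 388.5281965  -285.94640284   79.61080198] [528.01319756 334.27236058  67.2507784 ]
```

View pics/topcrop.png

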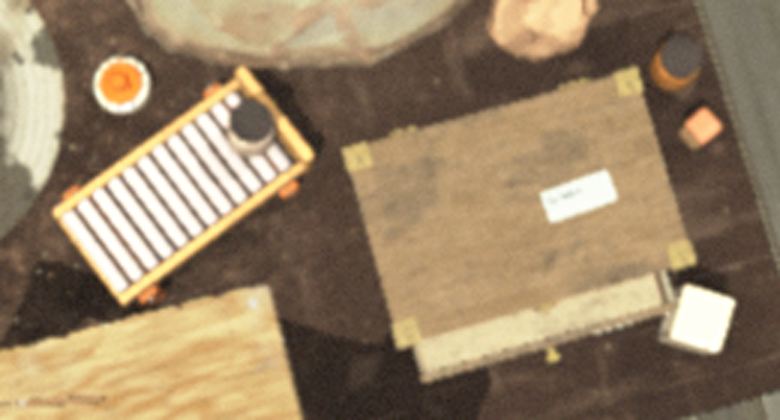

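View pics/scenecrop.png

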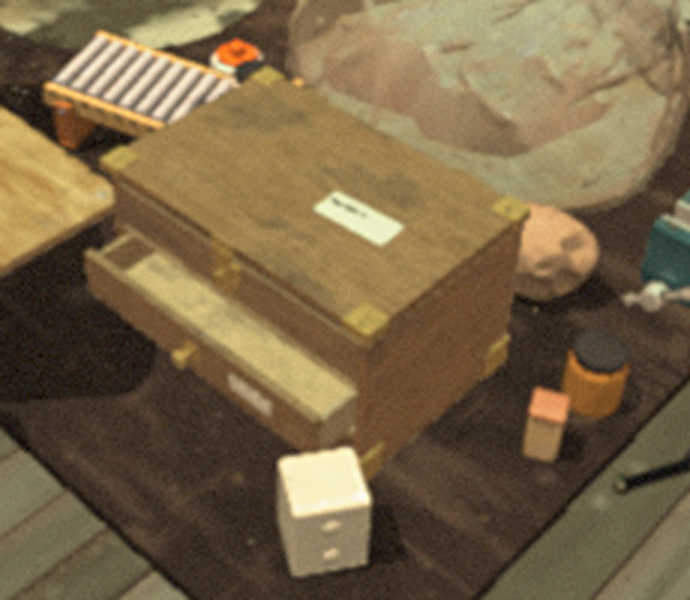

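```bash
python3 - <<'E'
from h import *
s,c=load("top0"); W=cloud(c).reshape(-1,3); col=c["image"].reshape(-1,3)
s2,c2=load("scene0"); W2=cloud(c2).reshape(-1,3)
# ortho map: x 250..850 (up), y 650..-400 (left->right)
H=np.full((600,1050),np.nan); C=np.zeros((600,1050,3),np.uint8)
from scipy.interpolate import NearestNDInterpolator
ok=(W[:,0]>240)&(W[:,0]<870)&(W[:,1]>-410)&(W[:,1]<660)
gx,gy=np.mgrid[849.5:249.5:-1,649.5:-400.5:-1]
H=NearestNDInterpolator(W[ok][:,:2],W[ok][:,2])(gx,gy); C=NearestNDInterpolator(W[ok][:,:2],col[ok])(gx,gy).astype(np.uint8)
np.save("H.npy",H)
hm=cv2.applyColorMap(np.clip(H*1.25,0,255).astype(np.uint8),cv2.COLORMAP_JET)
out=cv2.addWeighted(C,.55,hm,.45,0)
for x in range(300,850,100): cv2.line(out,(0,849-x),(1050,849-x),(255,255,255),1); cv2.putText(out,str(x),(0,849-x),0,.5,(255,255,255))
for y in range(600,-400,-100): cv2.line(out,(649-y,0),(649-y,600),(255,255,255),1); cv2.putText(out,str(y),(649-y,12),0,.5,(255,255,255))
cv2.imwrite("pics/ortho.png",cv2.resize(out,(800,457),interpolation=cv2.INTER_AREA))
# mould top
m=ok&(W[:,2]>74)&(W[:,2]<90)&(abs(W[:,0]-384)<60)&(abs(W[:,1]+279)<60)
print(cv2.minAreaRect(W[m][:,:2].astype(np.float32)),m.sum(),W[m][:,2].mean())
m2=(W2[:,2]>74)&(W2[:,2]<90)&(abs(W2[:,0]-384)<60)&(abs(W2[:,1]+279)<60)
print(cv2.minAreaRect(W2[m2][:,:2].astype(np.float32)))
# chest top
m=ok&(W[:,2]>175)&(W[:,2]<200)&(W[:,0]<690)&(W[:,1]<120)
r=cv2.minAreaRect(W[m][:,:2].astype(np.float32));print(r,cv2.boxPoints(r))
# scene vertical faces of mould
m2=(W2[:,2]>10)&(W2[:,2]<70)&(abs(W2[:,0]-384)<60)&(abs(W2[:,1]+279)<60)
P=W2[m2]; np.save("mf.npy",P)
h=cv2.convexHull(P[:,:2].astype(np.float32)).reshape(-1,2); print(h.round(0))
E
```

```text
((395.4195251464844, -263.0334777832031), (99.38059997558594, 60.78426742553711), 71.750732421875) 316 79.980705685446
((397.66778564453125, -271.04168701171875), (93.08499145507812, 64.98954010009766), 63.47456741333008)
((500.9813232421875, -83.34446716308594), (211.4047088623047, 310.19976806640625), 15.057973861694336) [[ 358.61404   38.96875]
 [ 439.2028  -260.57983]
 [ 643.34863 -205.65768]
 [ 562.7599    93.8909 ]]
[[ 444. -245.]
 [ 443. -237.]
 [ 437. -221.]
 [ 391. -220.]
 [ 368. -259.]
 [ 367. -261.]
 [ 365. -263.]
 [ 355. -294.]
 [ 353. -301.]
 [ 353. -302.]
 [ 354. -304.]
 [ 360. -307.]
 [ 383. -317.]
 [ 405. -323.]
 [ 408. -321.]
 [ 409. -320.]
 [ 410. -319.]
 [ 442. -257.]]
```

View pics/ortho.png

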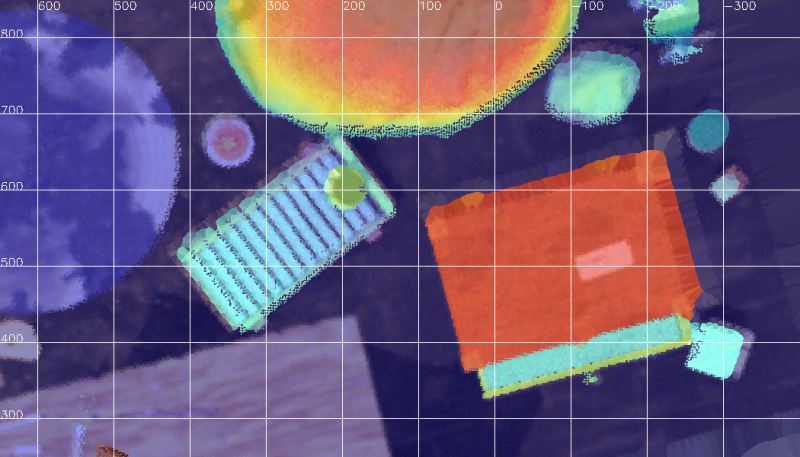

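```bash
cat >> h.py <<'E'
def toolR(y,x):
    y=np.array(y,float); y/=np.linalg.norm(y); x=np.array(x,float); x-=y*(x@y); x/=np.linalg.norm(x)
    return np.stack([x,y,np.cross(x,y)],1)
E
python3 - <<'E'
from h import *
from rig import bot
s=bot.read_state(); print(rot(s["tool_rot"]).as_matrix().round(2))
W=cloud(load("top0")[1]).reshape(-1,3); col=load("top0")[1]["image"].reshape(-1,3)
m=(W[:,2]>74)&(W[:,2]<90)&(abs(W[:,0]-384)<60)&(abs(W[:,1]+285)<45)&(col.min(1)>150)
P=W[m][:,:2].astype(np.float32); print(cv2.minAreaRect(P),m.sum(),P.mean(0))
d=np.array([.6,-.8,0]); a=np.array([.8,.6,0])
for sg in(1,-1):
  q=quat(toolR([0,0,-1],sg*a))
  for p in ([560,240,300],[597,188,90],[435,455,60]):
    print(sg,p,np.round(bot.ik(p,q),2) if bot.ik(p,q) is not None else None)
E
```

```text
[[ 0.36 -0.   -0.93]
 [ 0.93 -0.    0.36]
 [-0.   -1.    0.  ]]
((388.50830078125, -284.5179443359375), (54.878211975097656, 60.53068542480469), 71.04524993896484) 300 [ 388.2664  -283.86746]
1 [560, 240, 300] [ 0.34  0.4   1.27 -0.    1.47 -0.3 ]
1 [597, 188, 90] [ 0.25  0.63  1.43 -0.    1.08 -0.4 ]
1 [435, 455, 60] [ 0.75  0.68  1.43 -0.    1.03  0.11]
-1 [560, 240, 300] None
-1 [597, 188, 90] None
-1 [435, 455, 60] None
```

```bash
python3 - <<'E'
from h import *
from rig import bot
q=quat(toolR([0,0,-1],[.8,.6,0]))
bot.move_to([550,255,330],q)
s,c=snap("wrist","w1"); print(s["clock"],s["ee_pos"])
cv2.imwrite("pics/w1b.png",cv2.resize(c["image"],(800,500)))
E
```

```text
1.775 [549.45321282 255.90480962 329.81916518]
```

View pics/w1b.png

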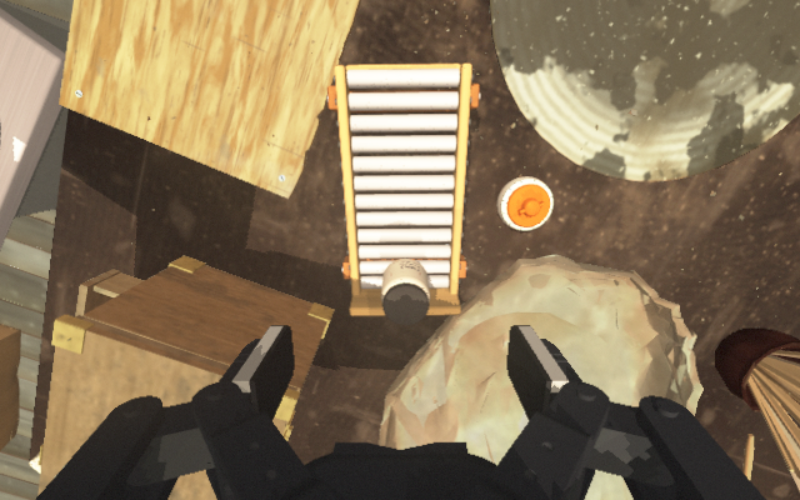

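```bash
python3 - <<'E'
from h import *
s,c=load("w1"); W=cloud(c,s)
f=3
im=cv2.resize(c["image"][40:260,250:400],None,fx=f,fy=f,interpolation=cv2.INTER_CUBIC); cv2.imwrite("pics/w1rack.png",im[:600])
im=cv2.resize(c["image"][180:260,260:390],None,fx=6,fy=6,interpolation=cv2.INTER_CUBIC); cv2.imwrite("pics/w1low.png",im)
print([W[v,u].round(1) for u,v in [(324,240),(324,235),(320,215),(322,62),(425,163),(560,120),(300,120),(345,120)]])
# roller tops: column profile along u=322
for v in range(52,200,4): print(v,W[v,322].round(1),end=' ')
E
```

```text
[array([599.2, 196.7, 110.8]), array([594.7, 202.5, 111.9]), array([581.1, 212.3,  82.3]), array([471.4, 362.1,  77.6]), array([660.6, 350.2,  41.7]), array([778.7, 511.5,  22.3]), array([488.4, 293.7,  66. ]), array([533.8, 327.8,  64.5])]
52 [464.2 371.7  69. ] 56 [467.4 367.4  75.9] 60 [470.1 363.9  77. ] 64 [472.6 360.5  77.1] 68 [475.  357.3  74.8] 72 [472.9 360.7   1.3] 76 [480.1 350.6  72. ] 80 [482.9 346.9  74.8] 84 [485.4 343.6  71.7] 88 [485.9 343.4  11.4] 92 [490.7 336.6  68.8] 96 [493.6 332.7  73.3] 100 [496.3 329.1  71.6] 104 [499.1 325.6  67. ] 108 [501.9 321.8  64.1] 112 [504.7 318.   69.3] 116 [507.6 314.2  69.2] 120 [510.5 310.3  65.4] 124 [513.7 306.3  59.4] 128 [516.4 302.5  65.4] 132 [519.4 298.6  66.2] 136 [522.6 294.4  62.7] 140 [525.8 290.1  59. ] 144 [528.7 286.3  62.8] 148 [531.7 282.3  62.9] 152 [540.1 271.7   0.8] 156 [538.5 273.4  57.5] 160 [541.6 269.3  58.9] 164 [544.7 265.1  59.9] 168 [554.9 252.2   0.6] 172 [551.6 256.1  57.1] 176 [554.6 252.   58.9] 180 [566.1 237.3   1.5] 184 [562.4 241.8  52.1] 188 [565.4 237.7  54.4] 192 [568.8 233.2  54.7] 196 [573.6 226.9  47.3]
```

View pics/w1rack.png

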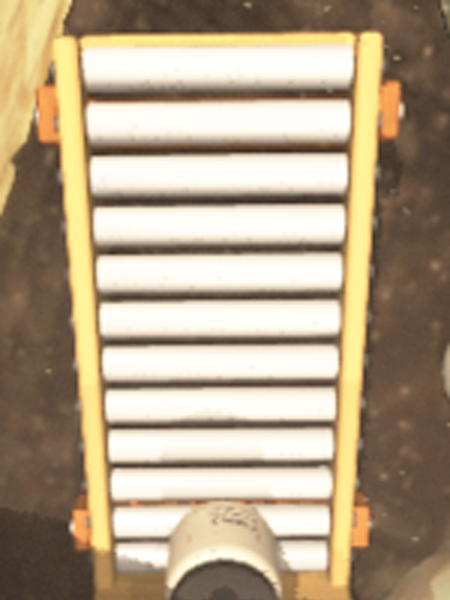

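View pics/w1low.png

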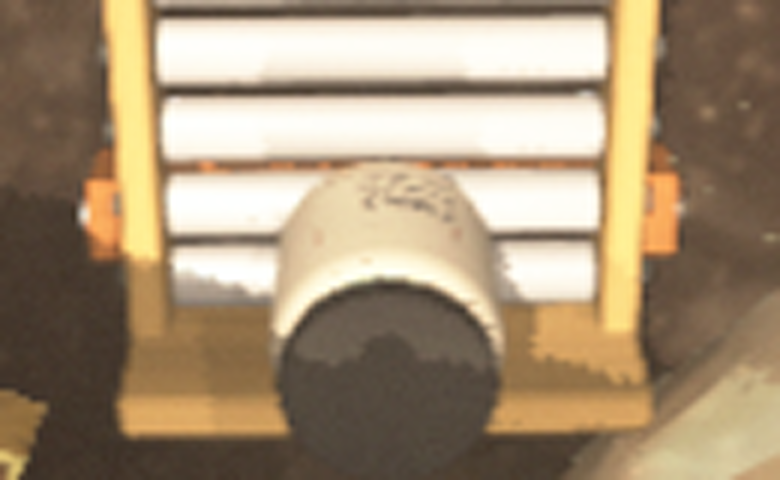

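```bash
cat > fit.py <<'E'
from h import *
from scipy.optimize import least_squares
s,c=load("w1")
def p3(x,y): return (250+x/3-.33,40+y/3-.33)
def p6(x,y): return (260+x/6-.42,180+y/6-.42)
px=np.array([p3(83,68),p3(353,67),p3(105,405),p3(337,405),p6(163,128),p6(605,126)])
# unknown: X0,Y0,yaw, dist along for 3 rollers ; roller half-length 52
def rackpt(p,u,v,w=0):
    X,Y,yaw=p; sl=.14
    xr=u*np.cos(sl)+w*np.sin(sl); z=62-u*np.sin(sl)+w*np.cos(sl)
    return np.array([X+xr*np.cos(yaw)-v*np.sin(yaw),Y+xr*np.sin(yaw)+v*np.cos(yaw),z])
def model(p):
    q=[]
    for u in p[3:]:
        q+= [rackpt(p[:3],u,-52),rackpt(p[:3],u,52)]
    return proj(c,q,s)
if __name__=="__main__":
    # u of 12 rollers: symmetric; first roller u=-a, index 0,7,9 -> spacing a*2/11
    def full(p): a=p[3]; return np.r_[p[:3],[-a,-a+2*a/11*7,-a+2*a/11*9]]
    r=least_squares(lambda p:(model(full(p))-px).ravel(),[530,285,-.92,110])
    print(r.x, r.fun.round(1)); p=r.x[:3]; np.save("rack.npy",p)
    for uv in [p6(385,308),p6(385,340)]:
        # foot of board on roller plane
        o=least_squares(lambda k:(proj(c,[rackpt(p,k[0],k[1])],s)[0]-uv),[110,0]); print("foot u,v",o.x)
    # jar lid
    W=cloud(c,s).reshape(-1,3); d=rackpt(p,0,0)
    e=rackpt(p,1,0)-d; n=rackpt(p,0,0,1)-d; v=rackpt(p,0,1,0)-d
    L=(W-d)@np.c_[e,v,n]
    m=(L[:,2]>56)&(L[:,2]<70)&(abs(L[:,0]-90)<50)&(abs(L[:,1])<50)
    print("lid",m.sum(),cv2.minEnclosingCircle(L[m][:,:2].astype(np.float32)),L[m].mean(0))
    m=(L[:,2]>-4)&(L[:,2]<4)&(abs(L[:,0])<110)&(abs(L[:,1])<50); print("plane",np.percentile(L[m][:,2],[50,90,98]))
    m=(L[:,2]>10)&(L[:,2]<30)&(L[:,0]>80)&(L[:,0]<140)&(abs(L[:,1])<50)&(abs(L[:,1])>32); print("board u",np.percentile(L[m][:,0],[5,50,95]),np.percentile(L[m][:,2],[5,95]))
E
python3 fit.py
```

```text
[537.10222569 277.55498295  -0.91637516 108.05754329] [ 0.3  0.3  0.2 -0.3  0.2  0.2 -0.4 -0.5 -0.2  0.3 -0.2 -0.1]
foot u,v [117.96312672   0.32148754]
foot u,v [127.22131571   0.27965445]
lid 983 ((100.89705657958984, 0.8106951117515564), 24.0980281829834) [98.50693618  0.81929137 62.4200463 ]
plane [-0.43103133  1.07953572  1.79825451]
board u [126.18842898 127.71448077 136.4309209 ] [11.46162768 26.39087333]
```

```bash
python3 - <<'E'
from fit import *
p=np.load("rack.npy"); J=rackpt(p,99.5,.8,36); print("jar",J)
yaw=p[2]; d=np.array([np.cos(yaw),np.sin(yaw)]); a=np.array([-d[1],d[0]]); print(d,a)
for n in("top0","w1","scene0"):
    s,c=load(n); W=cloud(c,s).reshape(-1,3); W=W[np.isfinite(W[:,0])]
    L=np.c_[(W[:,:2]-J[:2])@d,(W[:,:2]-J[:2])@a,W[:,2]]
    for zl in (30,80,130,180):
        m=(L[:,2]>zl)&(L[:,2]<240)&(abs(L[:,0])<200)&(abs(L[:,1])<200)&(np.hypot(L[:,0],L[:,1])>45)
        if n=="w1": m&=L[:,2]<200
        m2=m&(abs(L[:,0])<50); m3=m&(abs(L[:,1])<60)
        print(n,zl,"v side+",L[m2&(L[:,1]>0)][:,1].min() if (m2&(L[:,1]>0)).any() else None,"v-",L[m2&(L[:,1]<0)][:,1].max() if (m2&(L[:,1]<0)).any() else None,"u+",L[m3&(L[:,0]>0)][:,0].min() if (m3&(L[:,0]>0)).any() else None)
E
```

```text
jar [600.76786773 195.88529712  83.76323596]
[ 0.6087001 -0.7934004] [0.7934004 0.6087001]
top0 30 v side+ 1.997130242685312 v- -1.5912514507764788 u+ 0.4683912223104877
top0 80 v side+ 55.42448001916255 v- -113.86215416851948 u+ 46.09187666418822
top0 130 v side+ 99.37195009352641 v- -113.86215416851948 u+ 80.75561754165574
top0 180 v side+ None v- -113.86215416851948 u+ 138.50178133241508
w1 30 v side+ 0.16300315652863506 v- -1.2269720697012614 u+ 0.1487346508684333
w1 80 v side+ 55.28172161031568 v- -124.2365371062784 u+ 46.468516116288576
w1 130 v side+ 98.84600292723452 v- -158.2038562785579 u+ 84.48305176695047
w1 180 v side+ None v- -158.2038562785579 u+ None
scene0 30 v side+ 26.736611000779188 v- -118.61492583277402 u+ 28.126470395499616
scene0 80 v side+ 64.03561680424347 v- -118.61492583277402 u+ 50.50626156157246
scene0 130 v side+ 104.74447745529109 v- -118.61492583277402 u+ 92.81206149414227
scene0 180 v side+ None v- -118.61492583277402 u+ 145.39460060633792
```

```bash
python3 - <<'E'
from fit import *
from rig import bot
p=np.load("rack.npy"); J=rackpt(p,99.5,.8,36)
yaw=p[2]; a=[-np.sin(yaw),np.cos(yaw),0]
q=quat(toolR([0,0,-1],a))
bot.move_gripper(71,40)
bot.move_to([J[0],J[1],180],q)
print(bot.servo_line(J,q,speed=120,until_force=8))
print(bot.read_state()["ee_pos"],J)
s,c=snap("wrist","w2"); print(s["clock"],s["ft_force"])
E
```

```text
False
[601.2054451  196.07195744  84.75575398] [600.76786773 195.88529712  83.76323596]
3.7917 [-0.57226831 -0.18693106 -0.20834187]
```

View pics/w2.png

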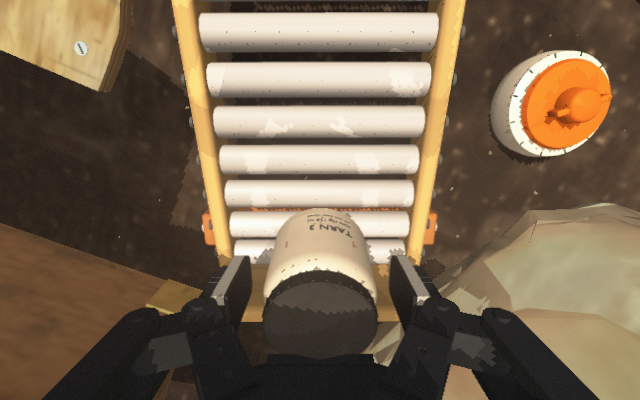

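```bash
python3 - <<'E'
from fit import *
from rig import bot
H=np.load("H.npy")
occ=(H>9).astype(np.uint8); occ=cv2.medianBlur(occ,5)
D=cv2.distanceTransform(1-occ,cv2.DIST_L2,5)
p=np.load("rack.npy")
best=[]
for x in range(380,600,10):
    for y in range(380,520,10):
        if D[849-x,649-y]>55: best.append((round(float(D[849-x,649-y])),x,y))
print(sorted(best)[::-1][:12])
print(bot.move_gripper(80 and 45,40)); st=bot.read_state(); print(st["grip_width"],st["ee_pos"])
yaw=p[2]; a=[-np.sin(yaw),np.cos(yaw),0]
e=np.array(st["ee_pos"]); bot.servo_line(e+[0,0,130],speed=150)
st=bot.read_state(); print(st["grip_width"],st["ft_force"],st["clock"])
s,c=snap("wrist","w3")
E
```

```text
[]
False
49.76953088633401 [601.06938864 195.90190309  84.80282736]
50.05978198548877 [-0.03158679 -0.3343133  -2.24160443] 5.1833
```

View pics/w3.png

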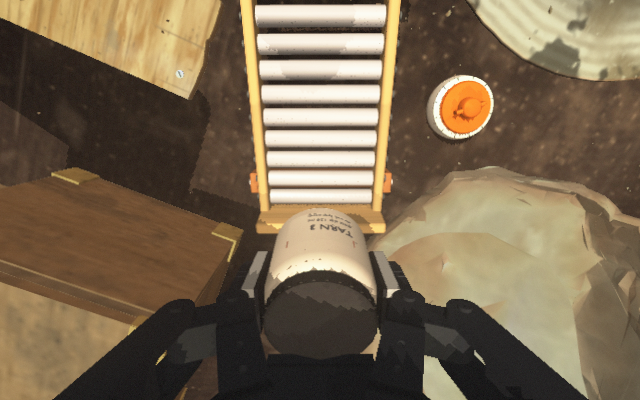

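```bash
python3 - <<'E'
from fit import *
from rig import bot
H=np.load("H.npy")
occ=(H>9).astype(np.uint8); occ=cv2.medianBlur(occ,5)
D=cv2.distanceTransform(1-occ,cv2.DIST_L2,5)
best=[(round(float(D[849-x,649-y])),x,y) for x in range(380,650,5) for y in range(370,520,5)]
print(sorted(best)[::-1][:12]); print(H[849-440,649-450],H[849-430,649-440:649-400:5].round(0))
p=np.load("rack.npy"); s,c=load("scene0")
bot.move_to([520,300,300],quat(toolR([0,0,-1],[-np.sin(p[2]),np.cos(p[2]),0])))
s,c=snap("wrist","w4"); print(s["clock"],s["grip_width"])
for x,y in [(435,455),(440,440),(450,440)]: print(proj(c,[[x,y,0]],s))
E
```

```text
[(49, 455, 440), (49, 450, 435), (48, 455, 445), (48, 455, 435), (48, 450, 450), (48, 450, 440), (47, 450, 445), (47, 450, 430), (46, 455, 450), (46, 450, 455), (46, 445, 425), (45, 460, 435)]
-2.8894653447562177 [ 1. -3. -9. -1.  0.  4. -4. -5.]
5.9083 50.162931438658795
[[342.20991042  30.79478957]]
[[337.91753088  43.91645003]]
[[344.00928375  49.18400164]]
```

View pics/w4.png

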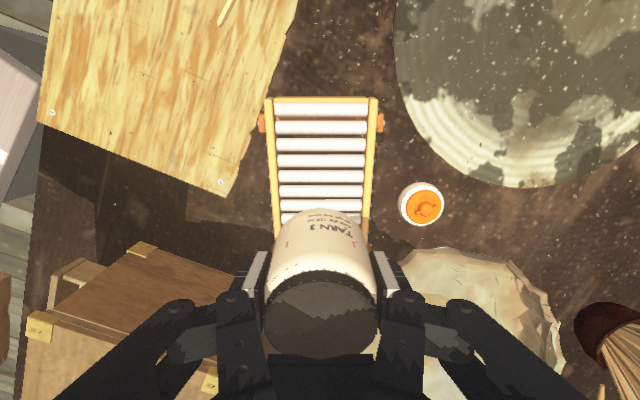

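```bash
python3 - <<'E'
from fit import *
from rig import bot
p=np.load("rack.npy"); o=rackpt(p,0,0); n=rackpt(p,0,0,1)-o
w=(np.array([601.1,195.9,84.8])-o)@n; print("w",w)
d=np.array([np.cos(p[2]),np.sin(p[2]),0]); a=[-d[1],d[0],0]
y=-(np.cos(.14)*np.array([0,0,1])-np.sin(.14)*d)
q=quat(toolR(y,a)); P=np.array([453,440,0.])
bot.move_to(P+[0,0,170],q)
bot.servo_line(P+[0,0,w+8],q,speed=120)
hit=bot.servo_line(P+[0,0,w-4],q,speed=20,until_force=4)
st=bot.read_state(); print(hit,st["ee_pos"],st["ft_force"],st["clock"])
bot.dwell(.1)
s,c=snap("wrist","w5"); snap("top","t5"); snap("scene","s5")
E
```

```text
w 37.05320381567394
True [453.0475663  440.11126571  36.83886692] [-1.92441854 -0.46558076  6.92334024] 8.4417
```

View pics/w5.png

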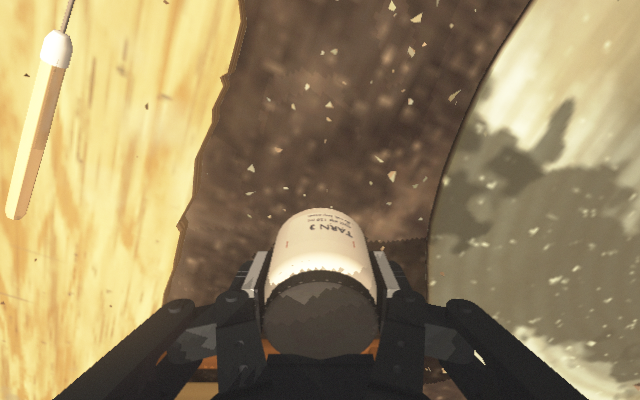

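View pics/s5.png

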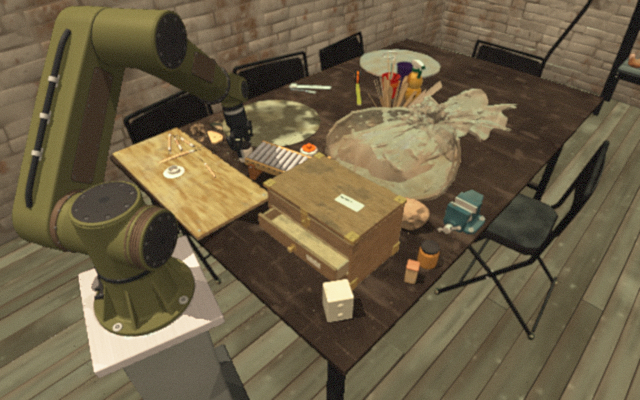

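```bash
python3 - <<'E'
from fit import *
from rig import bot
p=np.load("rack.npy")
bot.move_gripper(66,40)
st=bot.read_state(); e=np.array(st["ee_pos"]); yt=rot(st["tool_rot"]).as_matrix()[:,1]
bot.servo_line(e-yt*75,speed=120)
print(bot.read_state()["clock"])
s,c=snap("wrist","w6")
mx=np.array([.325,.946,0]); mx/=np.linalg.norm(mx); mz=np.array([0,0,1.]); my=np.cross(mz,mx); M=np.stack([mx,my,mz],1)
C=np.array([388.5,-284.5,40])
d3=rackpt(p,1,0)-rackpt(p,0,0); n=rackpt(p,0,0,1)-rackpt(p,0,0)
for al in (30,45,60):
  for sg in (1,-1):
    al_=np.radians(al); T=toolR([np.cos(al_),0,-np.sin(al_)],[0,sg,0]) # in mould frame
    g=np.array([-4,0,15.])
    for zz in (1,-1):
      G=np.stack([-n,np.cross(zz*d3,-n),zz*d3],1); Cg=rackpt(p,-64,0,28)
      r=[bot.ik(C+M@(g-T[:,1]*b),quat(M@T)) for b in (0,100)]
      r2=[bot.ik(Cg+G@g+h*n,quat(G@T)) for h in (0,80)]
      print(al,sg,zz,[None if x is None else np.round(x,2).tolist() for x in r+r2])
E
```

```text
9.7667
30 1 1 [[-1.03, 0.78, 1.62, 0.72, 1.59, 2.12], [-1.14, 0.78, 1.45, 0.65, 1.76, 2.16], [0.27, 0.69, 1.44, 0.62, 1.35, -0.63], [0.25, 0.59, 1.39, 0.61, 1.48, -0.56]]
30 1 -1 [[-1.03, 0.78, 1.62, 0.72, 1.59, 2.12], [-1.14, 0.78, 1.45, 0.65, 1.76, 2.16], None, None]
30 -1 1 [[-1.03, 0.78, 1.62, 0.72, 1.59, -1.03], [-1.14, 0.78, 1.45, 0.65, 1.76, -0.98], [0.27, 0.69, 1.44, 0.62, 1.35, 2.51], None]
30 -1 -1 [[-1.03, 0.78, 1.62, 0.72, 1.59, -1.03], [-1.14, 0.78, 1.45, 0.65, 1.76, -0.98], [0.68, 0.58, 1.53, -0.44, 1.09, 0.24], [0.66, 0.48, 1.47, -0.41, 1.22, 0.15]]
45 1 1 [[-0.99, 0.66, 1.69, 0.61, 1.38, 2.19], [-1.08, 0.61, 1.55, 0.54, 1.58, 2.23], [0.21, 0.77, 1.4, 0.81, 1.51, -0.73], [0.19, 0.67, 1.36, 0.8, 1.62, -0.64]]
45 1 -1 [[-0.99, 0.66, 1.69, 0.61, 1.38, 2.19], [-1.08, 0.61, 1.55, 0.54, 1.58, 2.23], None, None]
45 -1 1 [[-0.99, 0.66, 1.69, 0.61, 1.38, -0.95], [-1.08, 0.61, 1.55, 0.54, 1.58, -0.92], [0.21, 0.77, 1.4, 0.81, 1.51, 2.41], [0.19, 0.67, 1.36, 0.8, 1.62, 2.5]]
45 -1 -1 [[-0.99, 0.66, 1.69, 0.61, 1.38, -0.95], [-1.08, 0.61, 1.55, 0.54, 1.58, -0.92], [0.76, 0.63, 1.52, -0.7, 1.18, 0.45], [0.75, 0.52, 1.48, -0.67, 1.28, 0.34]]
60 1 1 [[-0.91, 0.55, 1.75, 0.47, 1.18, 2.3], [-0.99, 0.46, 1.64, 0.41, 1.39, 2.33], [0.17, 0.88, 1.36, 0.97, 1.68, -0.79], [0.15, 0.76, 1.34, 0.98, 1.76, -0.69]]
60 1 -1 [[-0.91, 0.55, 1.75, 0.47, 1.18, 2.3], [-0.99, 0.46, 1.64, 0.41, 1.39, 2.33], [0.83, 0.71, 1.5, -0.93, 1.31, -2.53], None]
60 -1 1 [[-0.91, 0.55, 1.75, 0.47, 1.18, -0.84], [-0.99, 0.46, 1.64, 0.41, 1.39, -0.81], [0.17, 0.88, 1.36, 0.97, 1.68, 2.35], [0.15, 0.76, 1.34, 0.98, 1.76, 2.45]]
60 -1 -1 [[-0.91, 0.55, 1.75, 0.47, 1.18, -0.84], [-0.99, 0.46, 1.64, 0.41, 1.39, -0.81], [0.83, 0.71, 1.5, -0.93, 1.31, 0.61], [0.82, 0.59, 1.48, -0.91, 1.38, 0.49]]
```

View pics/w6.png

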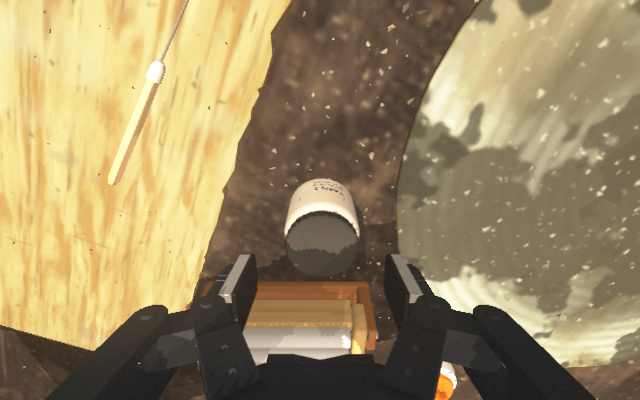

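```bash
cat > mould.py <<'E'
from fit import *
p=np.load("rack.npy")
import os
prm=np.load("mould.npy") if os.path.exists("mould.npy") else np.array([388.5,-284.5,np.radians(71.05)])
mx=np.array([np.cos(prm[2]),np.sin(prm[2]),0]); mz=np.array([0,0,1.]); my=np.cross(mz,mx); M=np.stack([mx,my,mz],1)
C=np.array([prm[0],prm[1],40])
d3=rackpt(p,1,0)-rackpt(p,0,0); n=rackpt(p,0,0,1)-rackpt(p,0,0)
al=np.pi/4; T=toolR([np.cos(al),0,-np.sin(al)],[0,-1,0])
G=np.stack([-n,np.cross(-d3,-n),-d3],1); Cg=rackpt(p,-64,0,28)
g=np.array([-4,0,15.])
E
python3 - <<'E'
from mould import *
from rig import bot
e=np.array(bot.read_state()["ee_pos"])
bot.servo_line([e[0]+40,e[1]-70,340],speed=200)
bot.move_gripper(85,40)
bot.move_to(C+M@(g-T[:,1]*150)+[0,0,80],quat(M@T))
print(bot.read_state()["clock"])
s,c=snap("wrist","w7"); snap("top","t7"); snap("scene","s7"); print(s["ee_pos"])
E
```

```text
14.2833
[ 353.30441989 -388.15226362  241.1655737 ]
```

View pics/w7.png

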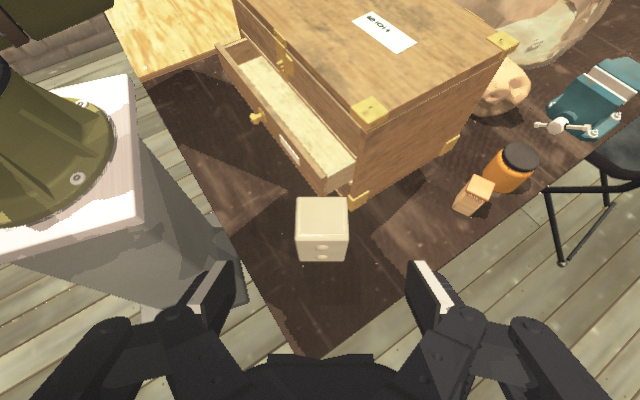

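View pics/s7.png

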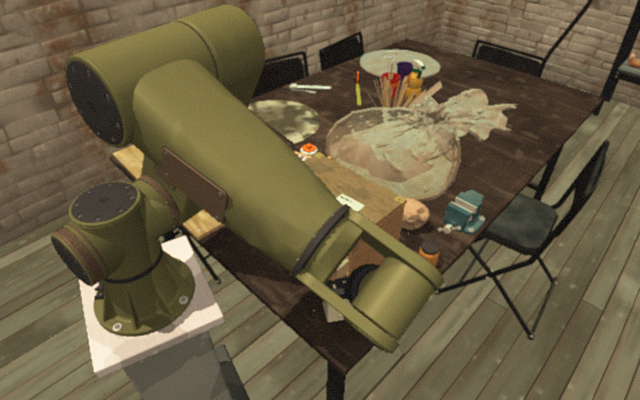

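```bash
python3 - <<'E'
from mould import *
s,c=load("w7")
cv2.imwrite("pics/w7c.png",cv2.resize(c["image"][185:275,280:365],None,fx=6,fy=6,interpolation=cv2.INTER_CUBIC))
W=cloud(c,s)
q=proj(c,[C+M@np.array(v) for v in [(-28,30,40),(-28,-30,40),(28,30,40),(28,-30,40),(-28,30,-40),(-28,-30,-40)]],s)
print(((q-[280,185])*6).round(0))
print(W[210,320],W[245,312])
E
```

```text
[[ 75. 332.]
 [407. 332.]
 [ 88.  62.]
 [395.  62.]
 [105. 459.]
 [377. 460.]]
[ 391.12653401 -276.23141602   80.33418655] [ 370.78683824 -307.55312562   63.91122818]
```

View pics/w7c.png

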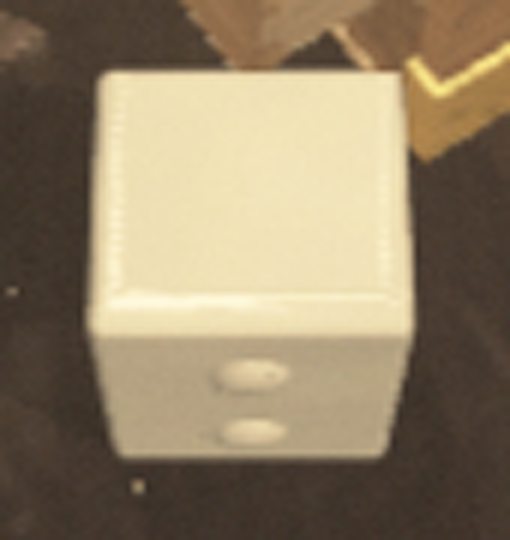

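```bash
python3 - <<'E'
from mould import *
from rig import bot
C2=C-2*my-.5*mx; np.save("mould.npy",[C2[0],C2[1],prm[2]])
q=quat(M@T)
bot.servo_line(C2+M@(g-T[:,1]*110),q,speed=150)
print(bot.servo_line(C2+M@(g-T[:,1]*0),q,speed=90,until_force=8))
s,c=snap("wrist","w8"); print(s["clock"],s["ee_pos"],C2+M@g,s["ft_force"])
E
```

```text
False
16.7 [ 388.95608073 -289.83020697   55.3081793 ] [ 388.93026156 -289.40559629   55.        ] [-0.73288562  0.52693671  0.12658692]
```

View pics/w8.png

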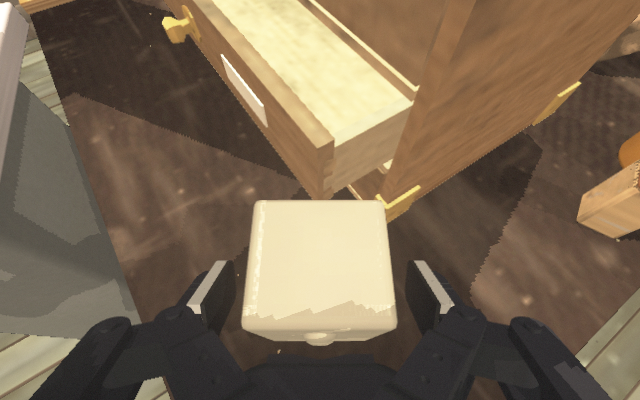

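```bash
python3 - <<'E'
from mould import *
from rig import bot
bot.move_gripper(40,60)
s=bot.read_state(); print(s["grip_width"],s["ft_force"],s["clock"])
e=np.array(s["ee_pos"]); np.save("grasp.npy",e)
bot.servo_line(e+[0,0,30],speed=80)
bot.servo_line(e-30*mx+[0,0,280],speed=180)
s,c=snap("wrist","w9"); print(s["clock"],s["ee_pos"],s["grip_width"],s["ft_force"])
# plan check
prev=None
for h in (150,60,8,0):
    print(h,np.round(bot.ik(Cg+G@g+h*n,quat(G@T)),2))
E
```

```text
59.55862686141239 [-1.34890226 -1.57815358  4.14010502] 17.1083
19.1833 [ 379.16323537 -317.93428026  334.42705808] 59.3010385283886 [ 0.13646413 -0.57695861 -2.36740096]
150 [ 0.73  0.45  1.42 -0.66  1.38  0.24]
60 [ 0.75  0.55  1.49 -0.68  1.26  0.37]
8 [ 0.76  0.62  1.52 -0.7   1.19  0.44]
0 [ 0.76  0.63  1.52 -0.7   1.18  0.45]
```

View pics/w9.png

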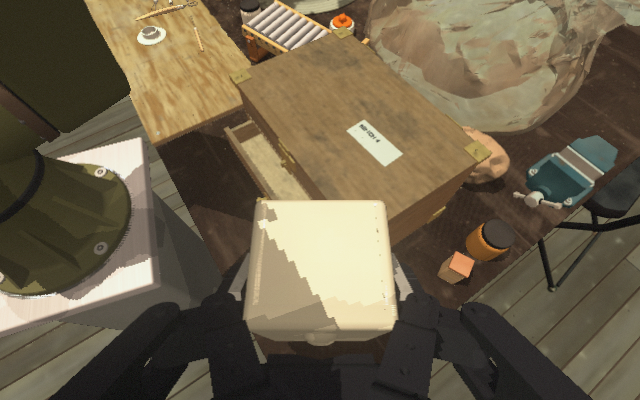

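```bash
python3 - <<'E'
from mould import *
from rig import bot
bot.move_to(Cg+G@g+200*n,quat(G@T)); print(bot.read_state()["clock"])
bot.servo_line(Cg+G@g+30*n,quat(G@T),speed=150)
bot.dwell(.1)
s,c=snap("wrist","w10"); snap("scene","s10"); snap("top","t10"); print(s["clock"],s["ee_pos"],Cg+G@g+30*n,s["grip_width"],s["ft_force"])
E
```

```text
21.5333
22.9167 [495.05008521 332.89453841 135.33775784] [494.75167866 332.75612553 134.41729782] 59.66323440961671 [-0.07186789  0.51147662 -1.52258498]
```

View pics/w10.png

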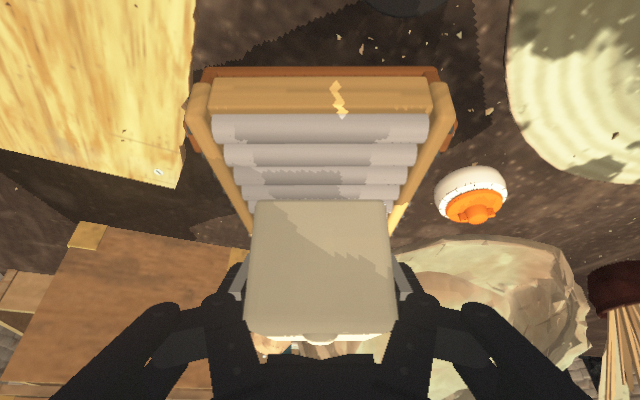

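View pics/s10.png

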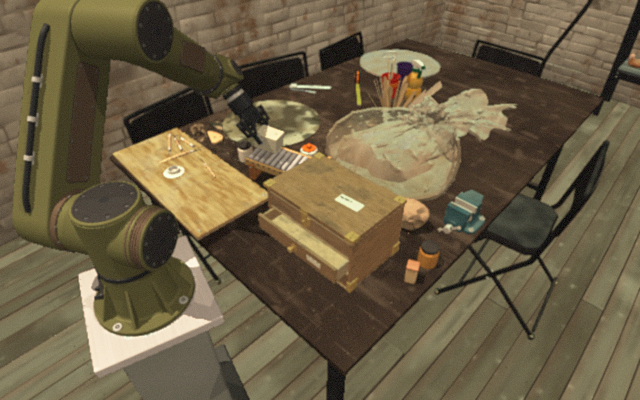

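View pics/t10.png

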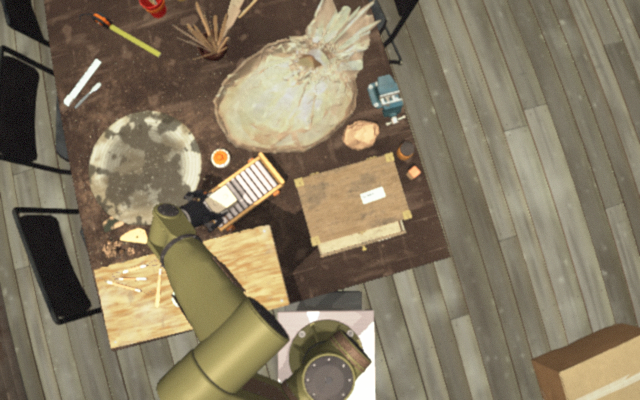

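```bash
python3 - <<'E'
from mould import *
from rig import bot
q=quat(G@T)
bot.servo_line(Cg+G@g+8*n,q,speed=60); bot.dwell(.1)
hit=bot.servo_line(Cg+G@g-5*n,q,speed=12,until_force=2.5)
s,c=snap("wrist","w11"); print(hit,s["clock"],(np.array(s["ee_pos"])-Cg-G@g)@n,s["ft_force"],s["moment"],s["grip_width"])
E
```

```text
True 24.3167 1.6144492796040777 [ 0.44729155 -0.30368301  4.99701156] [-0.24456202 -0.20018591  0.02363128] 59.09016901471646
```

View pics/w11.png

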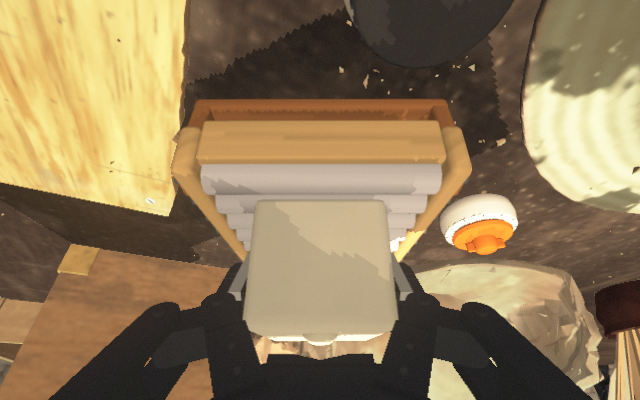

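```bash
python3 - <<'E'
from mould import *
from rig import bot
bot.move_gripper(80,60)
snap("wrist","w12"); bot.dwell(2.5)
s,c=snap("wrist","w13"); print(s["clock"],s["ft_force"],s["grip_width"])
yt=(G@T)[:,1]; e=np.array(s["ee_pos"])
bot.servo_line(e-70*yt+40*n,speed=120)
bot.servo_line(e-60*yt+180*n,speed=180)
bot.dwell(.2)
s,c=snap("wrist","w14"); snap("top","t14"); snap("scene","s14"); print(s["clock"])
E
python3 - <<'E'
import cv2
a=[cv2.resize(cv2.imread(f"pics/{n}.png"),(400,250)) for n in ("w12","w13","w14","s14")]
cv2.imwrite("pics/m14.png",cv2.vconcat([cv2.hconcat(a[:2]),cv2.hconcat(a[2:])]))
t=cv2.imread("pics/t14.png")[130:270,180:310]; cv2.imwrite("pics/t14c.png",cv2.resize(t,None,fx=4,fy=4,interpolation=cv2.INTER_CUBIC))
E
```

```text
27.2583 [-0.15704112 -1.02377979  0.05731987] 79.75408671489281
29.4
```

View pics/m14.png

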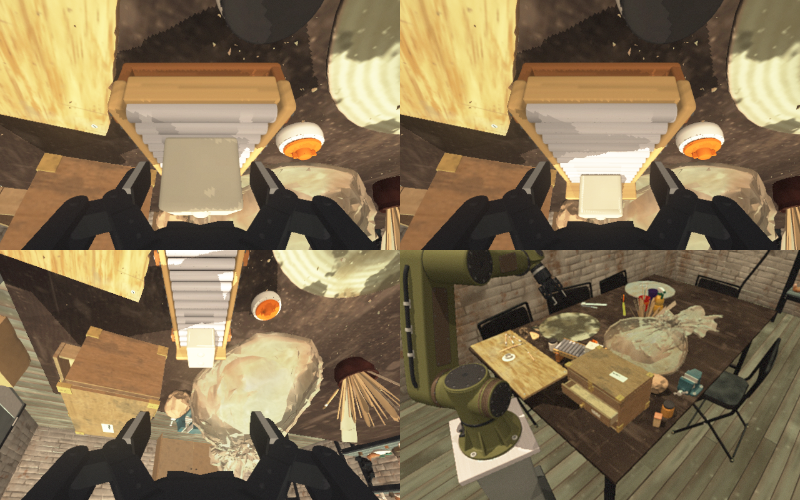

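View pics/t14c.png

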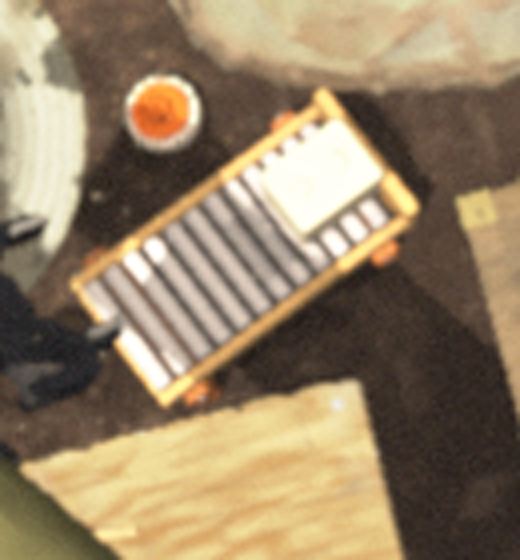

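```bash
python3 - <<'E'
from mould import *
from rig import bot
bot.move_to([500,200,420],quat(toolR([0,0,-1],[-np.sin(p[2]),np.cos(p[2]),0])))
snap("wrist","w15"); s,c=snap("top","t15"); snap("scene","s15"); print(s["clock"])
o=rackpt(p,0,0); B=np.c_[d3,rackpt(p,0,1)-o,n]
for nm in("w14","t14","w15"):
    s,c=load(nm); L=(cloud(c,s).reshape(-1,3)-o)@B; col=c["image"].reshape(-1,3)
    m=(L[:,2]>50)&(L[:,2]<64)&(abs(L[:,0]-86)<60)&(abs(L[:,1])<50)
    print(nm,m.sum(),cv2.minAreaRect(L[m][:,:2].astype(np.float32)),np.median(L[m][:,2]),np.percentile(L[m][:,0],[1,99]))
s,c=load("t15"); W=cloud(c).reshape(-1,3)
m=(abs(W[:,0]-453)<45)&(abs(W[:,1]-440)<45)&(W[:,2]>50); print("jar top",m.sum(),W[m].mean(0),W[m].std(0))
a=[c["image"][130:270,130:330]]; cv2.imwrite("pics/t15c.png",cv2.resize(a[0],None,fx=4,fy=4,interpolation=cv2.INTER_CUBIC))
E
```

```text
30.3167
w14 1492 ((83.88328552246094, -0.14898681640625), (78.59925079345703, 60.09878921508789), 0.3850650191307068) 56.49105854817712 [ 46.03533917 122.334133  ]
t14 449 ((84.97600555419922, -0.44544029235839844), (80.1070556640625, 61.25408935546875), 0.46207818388938904) 56.13106451635463 [ 46.2673442  124.60032511]
w15 1838 ((85.43721008300781, -0.019134521484375), (60.38648223876953, 79.2654800415039), 89.8489990234375) 56.62794501419915 [ 46.69651878 124.25395465]
jar top 175 [452.68792901 436.17215974  60.8961257 ] [13.51121299 12.89396715  3.86232865]
```

View pics/w15.png

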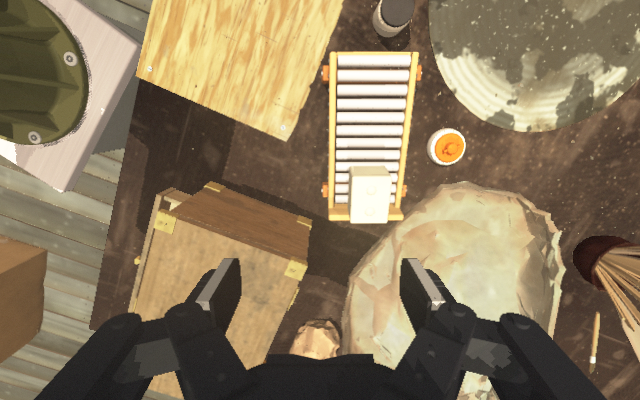

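View pics/t15.png

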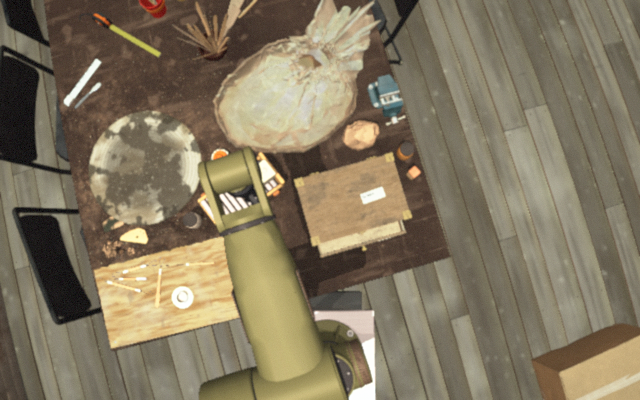

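```bash
python3 -c "
from rig import bot
print(bot.finish_job(), bot.read_state()['clock'])"
```

```text
the job is handed in; nothing more can be done
the job is handed in; nothing more can be done
```

The job is done and handed in, with the robot's clock last read at 30.3 s of the 61 s allowed.

**What I did:** I lifted the white jar off the rollers and stood it upright on the table beyond the rack's high end, near (453, 440). I then gripped the mould by its two side walls and carried it over the chest. At the high end I set it on the rollers, open side down and lengthwise, with a contact force of about 5–7 N. When I let go, it ran down to the stop board.

**Last checks:**
- **Mould:** It lies square to the rack (within about 0.5°) and on the mid-line (within about 0.5 mm). Its back is 56 mm above the rollers, as it should be. Its centre is 84–85 mm down-slope of the rack's middle.
- **Stop board:** I placed the board's face at about 126 mm from depth, which agrees with the mould resting against it to within 1–2 mm. A first pixel estimate gave 118 mm, which did not fit the depth or the jar, so I discarded it.
- **White jar:** The lid reads about 61 mm high, so the jar is upright. It stands clear of the rack, board and plate.
- **Bystanders:** By eye, the timer and amber jar are where they started in the last pictures; the arm partly hides the timer in the final top view. I did not measure them.

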